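Thread the barbed elbow into the clamped port

TASK

Take the elbow fitting out of the stand, lower it upright into the port in the vice with its arm a quarter turn counter-clockwise (seen from above) of the rib on the vice jaw, so that its two lugs drop into the slots, and let go. Then push its arm round clockwise, without gripping its square body, until it goes tight and the arm points along the rib, and stop there without overtightening. Leave the other fitting and the things around the work where they are.

Things in the scene. Friction and masses are not known exactly. Their poses are not given: they have to be found in the camera images.
- elbow: steel elbow fitting, the one with a sideways arm, 75 mm high. Origin at the centre of the foot, z up, +x = direction of the arm. Spigot 20 mm across, z 0 to 28; hex flange 38 mm across flats, z 28 to 35; square body 24 x 24 mm, z 35 to 75 (grip it across y, the two faces beside the arm). 0.08 to 0.17 kg. Hangs by its flange in the stand, foot 8 mm above the worktop
- elbow_arm (a point): point on the centre line of the elbow's arm, 50 mm out from the elbow's axis, 59 mm above its foot: a good place to push. The arm is a straight round barb 12 mm thick, level, running along the elbow's +x to 66 mm from the axis
- elbow_lugs (a point): on the elbow's axis, 4 mm above its foot, between its two lugs: round pins 5 mm thick that stick out along the elbow's +x and -x (below the arm and opposite it) to 15 mm from the axis
- port: clamped female fitting: round aluminium port, 52 mm across, in a grey vice on a 150 x 100 x 10 mm plate; it cannot move. Origin on the worktop on the port's axis, z up, +x = direction of the rib. Bore 22 mm wide with two opposite slots for the lugs, at +90 and -90 degrees from the rib (counter-clockwise positive, from above), about 7 degrees of play. Jaws at +x and -x, up to 40 mm high
- port_mouth (a point): centre of the bore in the port's upper face, 50 mm above the worktop; axes as the port's. A springy black washer 41 mm across stands 4 mm proud of the face. Put in at the entry slot, the elbow rests with its foot 19 to 22 mm below this point, leaning up to 5 degrees, and stays there
- port_entry (a point): point 50 mm from the port's axis at +90 degrees from the rib, at face height: over this the elbow's arm must lie when it is put in. From there it screws down clockwise (from above), 3.6 mm per radian: lightly for about 60 degrees until the flange meets the washer (foot 24 mm below the face), then ever stiffer. Put in the other way round it ends pointing away from the rib
- port_rib (a point): outer end of the rib, a straight steel bar 8 mm wide on top of one vice jaw, pointing out from the port's axis; this point is 68 mm from that axis, 45 mm above the worktop. The arm must end above it and along it, 90 degrees clockwise of the entry, foot then 26 mm below the face; turning takes about 8 to 16 N at the arm there, and it stays where it is left
- stand: white stand block, 70 x 160 x 36 mm, fixed; origin under its centre, two 33 mm holes 45 mm either side of it along its own y; a fitting hangs in each, either may be in either hole
- straight: bystander: straight steel barb fitting in the other hole of the stand, same spigot, lugs and flange but the barb goes straight up; top 101 mm above its foot (its origin)
- bench_timer: bystander: small white bench timer, 63 x 66 x 30 mm, origin under its centre
- oil_bottle: bystander: small bottle with a black cap, 30 x 30 x 70 mm, origin under its centre
- coverglass_box: bystander: small cover glass box, 50 x 50 x 20 mm, origin under its centre
There are look-alikes about, which are no part of the job. What is shaped like the elbow but black or turquoise is not meant.

How it is judged:
On the way:
1. the elbow stands in the port with its lugs in the slots, its arm at the entry, foot at least 17 mm below the face but not screwed down, and the fingers have let go of it (horizontal distance between elbow and port_mouth below 0.004 m and z of elbow in the frame of port_mouth between -0.023 and -0.017 m and x of elbow_arm in the frame of port below 0.02 m and y of elbow_arm in the frame of port above 0.03 m and contact force between the fingers and elbow below 0.1 N), for 0.2 s.
At the end, for the whole second after the job is handed in: the elbow is screwed down in the port, upright within 3.4 degrees, its flange pressed on the washer (foot at least 25 mm below the face), tight (pressing on the port with more than 8 N), at rest, its arm pointing along the rib within 11 degrees (z of elbow in the frame of port_mouth below -0.025 m and horizontal distance between elbow and port_mouth below 0.003 m and angle between elbow's own z axis and vertical below 0.06 rad and angle between the x axis of elbow and the x axis of port, either way round below 0.19 rad and x of elbow_arm in the frame of port above 0.04 m and contact force between elbow and port above 8 N and linear speed of elbow below 0.01 m/s); the robot touches nothing.
It fails at once if the elbow is overtightened: its arm is more than 25 degrees past the rib (clockwise) while screwed down (z of elbow in the frame of port_mouth below -0.025 m and horizontal distance between elbow and port_mouth below 0.005 m and x of elbow_arm in the frame of port above 0 m and y of elbow_arm in the frame of port below -0.0211 m).
It fails at once if the elbow's square body is gripped while it is being screwed down (z of elbow in the frame of port_mouth below -0.0232 m and horizontal distance between elbow and port_mouth below 0.005 m and horizontal distance between the grasp point and elbow below 0.02 m and contact force between the fingers and elbow above 1 N).
It fails at once if the straight fitting, the timer, the small bottle or the cover glass box is moved by more than 30 mm (distance of any of straight, bench_timer, oil_bottle, coverglass_box from where it was at the start of the episode above 0.03 m).
It also fails if it takes over 61 s, if anything falls off the work surface, if the arm or the gripper's body presses on something with over 40 N, if the wrist force passes 120 N, or if a joint passes its speed limit or range.

ROBOT

A 6-joint arm with a two-finger parallel gripper is mounted at the origin on a cart in front of the work surface, level with it; the furniture and walls round the work are solid. World frame = base frame: x ahead of the robot, y to its left, z up, the work surface at z = 0. Lengths are in m, angles in rad, forces in N, time in s.
With the tool pointing down it reaches from about 0.375 to 0.975 m from the base axis. Payload 3.8 kg.
Tool frame: the origin (TCP) lies where the fingers leave the gripper's body, on its centre line; the fingertips stand 73 mm ahead of it and the grasp point (between the pads) lies 54 mm ahead of it; z points along the fingers, y is the line along which they close (so a half turn about z gives the same grasp; the last joint's range is limited). The gripper opens to 85 mm and grips with 20 to 120 N. Pads are 22 mm wide; open, the fingers measure 114 mm over their backs; the gripper's body (76 mm by 85 mm) begins 54 mm behind the grasp point. The pads swing forward as they close: fully open they stand 13 mm farther back than shut.
Start: joints at [-1.329, 0.264, 1.604, -0, 1.274, -0.037], TCP at [0.186, -0.649, 0.304] pointing down, gripper open.
Joint ranges: [-2.63, 2.63], [-0.94, 2.18], [0.31, 2.57], [-1.31, 4.45], [0, 2.66], [-2.55, 2.55]. Speed limits (rad/s): [2.57, 2.57, 3.14, 3.14, 3.14, 3.14].

INTERFACE

Orientations are given as a rotation vector (axis times angle).
In Python, from workcell import read_state, viewer, bot gives the robot as it stands.
- The arm moves only by the tool jog_arm, never from a script. Its argument "increments" is a list that holds one entry, the list of rows, each a list of 7 numbers: the shift along the tool's x, y, z in units of 30 mm (1.0 is 30 mm), then the turn, a rotation vector about the tool's x, y, z in units of 6 degrees (1.0 is 6 degrees), then the opening, from -1 (shut) to 1 (fully open). A call has exactly 5 rows; each row shifts and turns the commanded pose from where the row before left it, along the tool's axes as they then stand; what a row does not reach is not made up. A row lasts 1/12 s, in which the tool goes at most 41.7 mm and 7.16 degrees, less where a joint would pass 70% of its speed; a pose out of reach is approached as far as the arm can. A call is refused whole if a number of a shift passes 1 or a number of a turn 1, either way. A call with a gripper value outside its range is refused whole. The fingers move at their own pace and stop on an object; "force" is the grip in N (left out, the last holds). Time passes only in rows, so rows that do not move let the fingers close, or fill a call up. It gives the time, the measured TCP pose, the force, the opening and the grip force at its end, in the units of the state.
- read_state(): the state, without advancing time (a new reading comes with each control period).
- viewer.read_camera(name): name is "scene" or "top" or "wrist"; returns (picture, depth): 420x560x3 uint8, blue, green, red; 420x560 float32, m along the optical axis (not along the pixel's ray), 0 where there is no reading.
- viewer.camera_params(name): a dict with "fx", "fy", "cx", "cy" (pixels), "k1" (the pictures are not rectified: a ray, as slopes to the right and down, at radius r is drawn at 1 + k1 r^2 times it, then the intrinsics apply), "R" (3x3) and "t" (3): a world point X has camera coordinates R X + t; the wrist camera has in their place "hand_eye" (4x4, takes a point from camera to tool coordinates, whose origin is the TCP and whose axes are the flange's). Camera axes: x right, y down, z forward; pixel columns grow to the right and rows downward; lengths in m; the calibration is good to about 2 mm. A picture is of the moment at which its call begins: read the wrist's pose just before it. camera_params takes no time and is no camera call.
- bot.finish_job(): hands the job in; it is judged then, once.
The state is a dict: "time": time; "q": joint angles; "joint_vel": joint speeds; "joint_torque": joint torques, N m; "tool_pos": TCP position; "tcp_rot": TCP orientation; "wrist_force": force on the tool from outside, world axes, zero at the start; "torque": the same for the moment, N m; "width": opening from 0.0 (shut) to 1.0 (fully open); "grip_force": force on a finger pad.
Only numpy, scipy, OpenCV 4.12 (cv2) and the standard library are available. Lean on these libraries where they do the work, as an engineer would, in place of code of your own. Each camera call takes 0.05 s, during which the arm holds its last target. There are 200 camera calls.

## Working session

There is one attempt and no reset: what is moved stays moved. The work goes in short steps, Python scripts to look and compute and a tool call to move; the robot and the scene stay as the last step left them, time stands still between calls to the robot, and variables do not carry over. Pictures are saved under pics/ and viewed, at most 10 in all, crops included, and the job is handed in when it is done.

Besides the shell and the picture viewer there is one more tool, called after "Request:" as name(argument=value, ...) on one line, values as JSON. jog_arm: Moves the arm, as the interface text tells. Its arguments: {"type":"object","properties":{"increments":{"type":"array","items":{"type":"array","items":{"type":"array","items":{"type":"number"}}}},"force":{"type":"number"}},"required":["increments"]}

```bash
ls; mkdir -p pics; cat > h.py <<'E'
import numpy as np, cv2
from workcell import read_state, viewer, bot
from scipy.spatial.transform import Rotation as Ro
def grab(n):
    s=read_state(); im,d=viewer.read_camera(n); p=viewer.camera_params(n); return s,im,d,p
def cloud(s,d,p):
    K=np.array([[p['fx'],0,p['cx']],[0,p['fy'],p['cy']],[0,0,1.]])
    h,w=d.shape; u,v=np.meshgrid(np.arange(w),np.arange(h))
    r=cv2.undistortPoints(np.stack([u,v],-1).reshape(-1,1,2).astype(float),K,np.array([p['k1'],0,0,0,0.])).reshape(h,w,2)
    P=np.dstack([r*d[...,None],d])
    if 'hand_eye' in p:
        H=np.array(p['hand_eye']); P=P@H[:3,:3].T+H[:3,3]
        return P@Ro.from_rotvec(s['tcp_rot']).as_matrix().T+np.array(s['tool_pos'])
    return (P-np.array(p['t']))@np.array(p['R'])
E
python3 - <<'E'
from h import *
s=read_state();print(s)
for n in('scene','top'):
    s,im,d,p=grab(n);cv2.imwrite(f'pics/{n}0.png',im);np.savez(f'{n}0.npz',P=cloud(s,d,p),d=d,im=im)
    print(n,p)
E
```

```text
pics
{'time': 0.0, 'q': array([-1.32890548e+00,  2.64766916e-01,  1.60539702e+00,  2.17942278e-05,
        1.27369853e+00, -3.69032030e-02]), 'joint_vel': array([-0.00029605,  0.00137711, -0.00100771, -0.00169763, -0.0001158 ,
        0.00053498]), 'joint_torque': array([ 9.38854464e-04, -5.15109444e+01, -3.67318261e+01,  8.58527005e-05,
        1.30883619e-02,  6.18422050e-06]), 'tool_pos': array([ 0.1856208 , -0.64837518,  0.30254014]), 'tcp_rot': array([-3.10888234e+00, -4.36187801e-01,  3.32003729e-04]), 'wrist_force': array([-0.35061486,  0.39398865, -0.19253338]), 'torque': array([-0.01537569,  0.02926211,  0.06326203]), 'grip_force': 0.0, 'width': 1.0014597575742876}
scene {'fx': 498.8457455161733, 'fy': 498.8457455161733, 'cx': 286.55256888964124, 'cy': 206.70297893003706, 'k1': 0.007046296977971758, 'R': array([[-0.79043773, -0.61212048, -0.02273147],
       [-0.34363671,  0.47385093, -0.81078919],
       [ 0.507072  , -0.63306699, -0.58489672]]), 't': array([0.47988301, 0.23383868, 1.00950079])}
top {'fx': 402.4654910207091, 'fy': 402.4654910207091, 'cx': 276.4021531147898, 'cy': 211.58579524126364, 'k1': -0.0501030539881239, 'R': array([[-0.00962239, -0.99981755, -0.01650062],
       [-0.99357358,  0.01142078, -0.11261044],
       [ 0.11277834,  0.015311  , -0.9935022 ]]), 't': array([0.05025756, 0.56075193, 1.25018243])}
```

View pics/scene0.png

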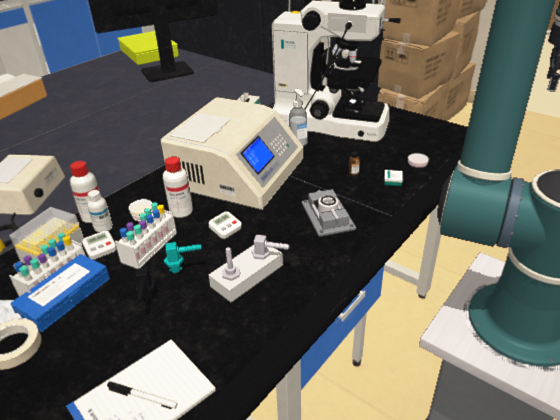

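View pics/top0.png

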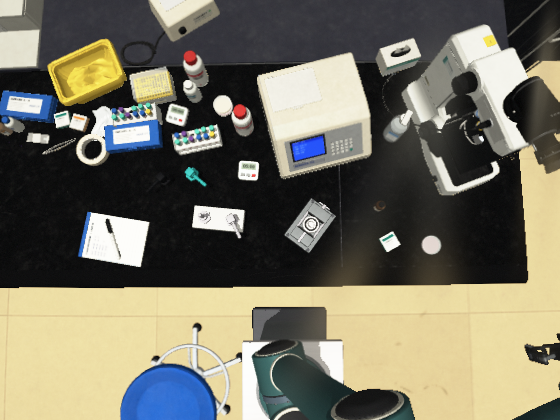

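The top view shows the stand at about (218,218), with the elbow in its right hole (233,218), arm pointing down and slightly right. The straight fitting is at (204,215). The vice is at (311,225). I'll get coarse positions and zoom in.

```bash
python3 - <<'E'
from h import *
z=np.load('top0.npz');P=z['P'];im=z['im']
def rng(u0,u1,v0,v1,zl,zh):
    Q=P[v0:v1,u0:u1].reshape(-1,3);Q=Q[(Q[:,2]>zl)&(Q[:,2]<zh)];return Q
for nm,a in dict(standtop=(180,250,195,245,.03,.04),elbowtop=(215,250,200,245,.06,.1),straight=(190,214,200,235,.06,.13),port=(280,345,190,260,.044,.062),jaw=(280,345,190,260,.03,.042),plate=(280,345,190,260,.006,.014)).items():
    Q=rng(*a);r=cv2.minAreaRect((Q[:,:2]*1000).astype(np.float32));print(nm,len(Q),Q.mean(0).round(4),r)
c=im[185:265,180:350];cv2.imwrite('pics/topcrop.png',cv2.resize(c,None,fx=4.6,fy=4.6,interpolation=cv2.INTER_CUBIC))
E
```

```text
standtop 784 [0.5424 0.2318 0.0359] ((542.2886352539062, 230.74014282226562), (160.91722106933594, 70.78514862060547), 83.89095306396484)
elbowtop 130 [0.5197 0.1769 0.0769] ((513.1497192382812, 173.65528869628906), (77.73101043701172, 22.331676483154297), 25.68297576904297)
straight 22 [0.5455 0.2735 0.0974] ((545.9332275390625, 274.5591125488281), (10.589940071105957, 9.276569366455078), 18.696584701538086)
port 204 [ 0.5163 -0.0595  0.0498] ((516.6880493164062, -60.00651931762695), (62.823280334472656, 125.30852508544922), 53.7405891418457)
jaw 444 [ 0.5208 -0.0642  0.0382] ((525.2312622070312, -67.16546630859375), (69.30773162841797, 142.07827758789062), 52.74359893798828)
plate 561 [ 0.5164 -0.0581  0.0099] ((521.7232666015625, -68.41490173339844), (205.9752960205078, 224.7484588623047), 87.13150024414062)
```

View pics/topcrop.png

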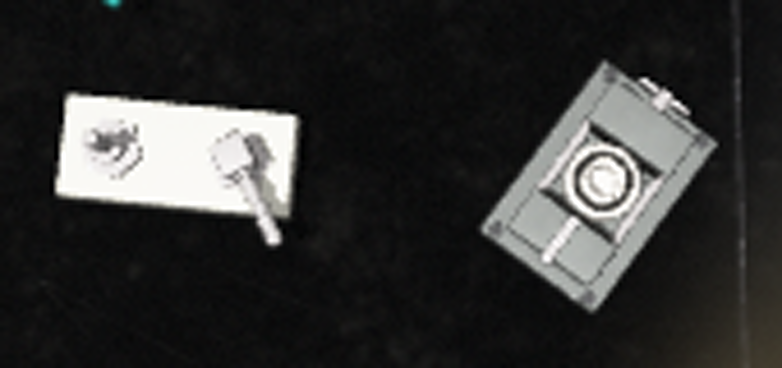

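The crop shows the rib pointing down-left from the port, from (603,180) to (545,255). The elbow arm points down-right, from (235,155) to (275,240). That puts the rib at about 142° and the arm at about -154°. Next is a helper that works out increments.

```bash
cat >> h.py <<'E'
def go(x,y,z,yaw=None):
    "units needed in the tool frame: shift (as now oriented), turn to level tool with tool x at yaw deg"
    s=read_state();R=Ro.from_rotvec(s['tcp_rot']).as_matrix();a=np.degrees(np.arctan2(R[1,0],R[0,0]))
    yaw=a if yaw is None else yaw
    c,t=np.cos(np.radians(yaw)),np.sin(np.radians(yaw));G=np.array([[c,t,0],[t,-c,0],[0,0,-1]])
    print('t',round(s['time'],2),'yaw',a.round(2),'pos',np.round(s['tool_pos'],4),'F',np.round(s['wrist_force'],1),'w',round(s['width'],3))
    print(' shift',(R.T@(np.array([x,y,z])-s['tool_pos'])/.03).round(2),'turn',(np.degrees(Ro.from_matrix(R.T@G).as_rotvec())/6).round(2))
E
python3 - <<'E'
from h import *
go(.50,-.062,.25)
print(viewer.camera_params('wrist'))
E
```

```text
t 0.1 yaw 15.98 pos [ 0.1856 -0.6484  0.3027] F [0.2 0.2 0.8] w 1.003
 shift [ 15.45 -15.91   1.79] turn [-0.02 -0.    0.  ]
{'fx': 294.90353861546214, 'fy': 294.90353861546214, 'cx': 276.97868314522634, 'cy': 211.25053684964706, 'k1': -0.04549249701834384, 'hand_eye': array([[ 4.67052252e-04, -9.55170853e-01, -2.96054766e-01,
         7.62912444e-02],
       [ 9.99999886e-01,  4.75503746e-04,  4.34543946e-05,
         2.97900413e-04],
       [ 9.92687790e-05, -2.96054752e-01,  9.55170966e-01,
        -6.96966215e-02],
       [ 0.00000000e+00,  0.00000000e+00,  0.00000000e+00,
         1.00000000e+00]])}
```

Request:
jog_arm(increments=[[[0.95,-0.95,0.1,0,0,0,1],[0.95,-0.95,0.1,0,0,0,1],[0.95,-0.95,0.1,0,0,0,1],[0.95,-0.95,0.1,0,0,0,1],[0.95,-0.95,0.1,0,0,0,1]]])

```text
time: 0.52
tool_pos: [0.2838, -0.4708, 0.288]
tcp_rot: [-3.11, -0.435, 0.0]
wrist_force: [0.5, 0.4, 0.7]
width: 0.999
grip_force: 0.0
```

Request:
jog_arm(increments=[[[0.95,-0.95,0.1,0,0,0,1],[0.95,-0.95,0.1,0,0,0,1],[0.95,-0.95,0.1,0,0,0,1],[0.95,-0.95,0.1,0,0,0,1],[0.95,-0.95,0.1,0,0,0,1]]])

```text
time: 0.93
tool_pos: [0.3815, -0.2945, 0.2734]
tcp_rot: [-3.111, -0.436, 0.0]
wrist_force: [-0.0, -0.7, 0.2]
width: 1.0
grip_force: 0.0
```

Request:
jog_arm(increments=[[[0.95,-0.95,0.1,0,0,0,1],[0.95,-0.95,0.1,0,0,0,1],[0.95,-0.95,0.1,0,0,0,1],[0.9,-0.95,0.2,0,0,0,1],[0.5,-0.7,0.1,0,0,0,1]]])

```text
time: 1.35
tool_pos: [0.4677, -0.1287, 0.2552]
tcp_rot: [-3.11, -0.439, -0.0]
wrist_force: [0.3, -0.8, -0.1]
width: 1.002
grip_force: 0.0
```

Request:
jog_arm(increments=[[[0,0,0,0,0,0,0],[0,0,0,0,0,0,0],[0,0,0,0,0,0,0],[0,0,0,0,0,0,0],[0,0,0,0,0,0,0]]])

```text
time: 1.77
tool_pos: [0.4664, -0.1328, 0.256]
tcp_rot: [3.111, 0.434, -0.0]
wrist_force: [0.8, -0.5, 0.2]
width: 0.499
grip_force: 0.0
```

```bash
python3 - <<'E'
from h import *
go(.50,-.062,.25)
s,im,d,p=grab('wrist');np.savez('w1.npz',P=cloud(s,d,p),d=d,im=im);cv2.imwrite('pics/w1.png',im)
E
```

```text
t 1.77 yaw 15.87 pos [ 0.4664 -0.1328  0.256 ] F [ 0.8 -0.5  0.2] w 0.499
 shift [ 1.72 -1.96  0.2 ] turn [0. 0. 0.]
```

View pics/w1.png

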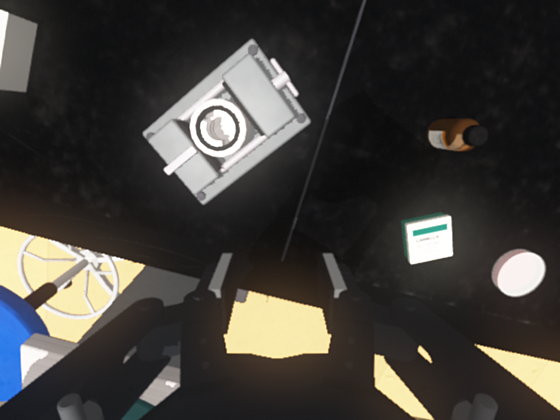

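The wrist view shows the port at (218,128) and the rib ending near (170,168). Now I'll measure the port and rib from this cloud.

```bash
cat >> h.py <<'E'
from scipy.optimize import least_squares
def port(f):
    z=np.load(f);P=z['P'].reshape(-1,3);c=np.array([.516,-.0595])
    Q=P[np.hypot(*(P[:,:2]-c).T)<.11]
    # circle via outermost of port-top pts
    for zl,zh in((.0465,.0515),(.0522,.057)):
        T=Q[(Q[:,2]>zl)&(Q[:,2]<zh)]
        T=T[np.hypot(*(T[:,:2]-c).T)<.034]
        if len(T)<20: print('few',len(T));continue
        (cx,cy),r=cv2.minEnclosingCircle((T[:,:2]*1e3).astype(np.float32));print('circ',zl,len(T),round(cx,1),round(cy,1),round(r,1),'z',T[:,2].mean().round(4))
    c=np.array([cx,cy])/1e3
    B=Q[(Q[:,2]>.0405)&(Q[:,2]<.048)];rr=np.hypot(*(B[:,:2]-c).T);B=B[(rr>.034)&(rr<.08)]
    v=(B[:,:2]-c).mean(0);print('rib',len(B),np.degrees(np.arctan2(v[1],v[0])).round(1),np.hypot(*(B[:,:2]-c).T).max(),B[:,2].mean())
    L=Q[(Q[:,2]>.006)&(Q[:,2]<.014)];r=cv2.minAreaRect((L[:,:2]*1e3).astype(np.float32));print('plate',r)
E
python3 - <<'E'
from h import *
port('w1.npz');port('top0.npz')
E
```

```text
circ 0.0465 1360 518.8 -62.6 25.9 z 0.0495
circ 0.0522 540 518.8 -62.5 20.3 z 0.0533
rib 787 143.1 0.06895074896030146 0.04224110241219205
plate ((518.8619384765625, -62.51964569091797), (100.83757781982422, 150.51437377929688), 53.35155487060547)
circ 0.0465 82 516.2 -58.8 30.5 z 0.0492
circ 0.0522 51 518.9 -61.4 24.8 z 0.0539
rib 191 -36.9 0.06875483435738729 0.042540748731153655
plate ((512.33203125, -54.857025146484375), (200.14405822753906, 193.7192840576172), 53.55898666381836)
```

```bash
python3 - <<'E'
from h import *
go(.505,.17,.256,25.7)
E
```

```text
t 1.82 yaw 15.86 pos [ 0.4665 -0.1328  0.256 ] F [ 0.1  0.  -0.5] w 0.5
 shift [ 3.99 -9.36 -0.  ] turn [ 0.   -0.   -1.64]
```

Request:
jog_arm(increments=[[[0.4,-0.95,0,0,0,0,0],[0.4,-0.95,0,0,0,0,0],[0.4,-0.95,0,0,0,0,0],[0.4,-0.95,0,0,0,0,0],[0.4,-0.95,0,0,0,0,0]]])

```text
time: 2.23
tool_pos: [0.4853, 0.0221, 0.2562]
tcp_rot: [3.112, 0.433, 0.001]
wrist_force: [0.1, -0.1, 0.2]
width: 0.504
grip_force: 0.0
```

Request:
jog_arm(increments=[[[0.4,-0.95,0,0,0,0,0],[0.4,-0.95,0,0,0,0,0],[0.4,-0.95,0,0,0,0,0],[0.4,-0.95,0,0,0,0,0],[0.4,-0.8,0,0,0,0,0]]])

```text
time: 2.65
tool_pos: [0.5051, 0.172, 0.2561]
tcp_rot: [-3.111, -0.435, -0.001]
wrist_force: [-0.7, 0.8, -0.2]
width: 0.501
grip_force: 0.0
```

Request:
jog_arm(increments=[[[0,0,0,0,0,-0.8,0],[0,0,0,0,0,-0.8,0],[0,0,0,0,0,0,0],[0,0,0,0,0,0,0],[0,0,0,0,0,0,0]]])

```text
time: 3.07
tool_pos: [0.5051, 0.1703, 0.256]
tcp_rot: [3.065, 0.69, 0.0]
wrist_force: [-0.1, 0.1, -0.0]
width: 0.5
grip_force: 0.0
```

```bash
python3 - <<'E'
from h import *
go(.535,.183,.256,25.7)
s,im,d,p=grab('wrist');P=cloud(s,d,p);np.savez('w2.npz',P=P,d=d,im=im);cv2.imwrite('pics/w2.png',im)
Q=P.reshape(-1,3)
Q=Q[(abs(Q[:,0]-.535)<.09)&(abs(Q[:,1]-.18)<.07)]
T=Q[(Q[:,2]>.078)&(Q[:,2]<.088)];print('bodytop',len(T),T[:,2].mean(),cv2.minAreaRect((T[:,:2]*1e3).astype(np.float32)))
c=T[:,:2].mean(0)
A=Q[(Q[:,2]>.062)&(Q[:,2]<.0765)];r=np.hypot(*(A[:,:2]-c).T);A=A[(r>.022)&(r<.075)];k=A[:,2]>.070;A=A[k]
v,=[A[:,:2].mean(0)-c];print('arm',len(A),A[:,2].max(),np.degrees(np.arctan2(v[1],v[0])),cv2.minAreaRect((A[:,:2]*1e3).astype(np.float32)))
F=Q[(Q[:,2]>.0395)&(Q[:,2]<.0455)];r=np.hypot(*(F[:,:2]-c).T);F=F[r<.026];print('flange',len(F),cv2.minEnclosingCircle((F[:,:2]*1e3).astype(np.float32)))
E
```

```text
t 3.07 yaw 25.38 pos [0.5051 0.1703 0.256 ] F [-0.1  0.1 -0. ] w 0.5
 shift [ 1.08  0.04 -0.  ] turn [ 0.   -0.   -0.05]
bodytop 789 0.08245030633498808 ((536.2374877929688, 187.0010986328125), (23.83888053894043, 22.880746841430664), 25.784683227539062)
arm 449 0.07422955793601377 -154.09202813636804 ((497.49114990234375, 168.07337951660156), (43.889827728271484, 10.735127449035645), 25.65369415283203)
flange 508 ((536.3084716796875, 186.8103485107422), 21.36823081970215)
```

View pics/w2.png

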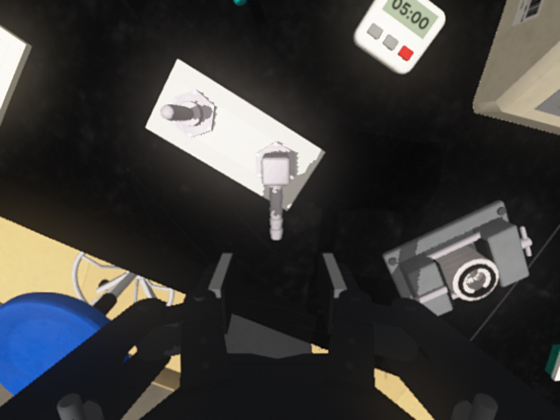

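The wrist view shows the elbow at (277,170) with its arm toward (277,235), and the straight fitting clear to the left at (185,112). I'll move over the elbow and go down.

```bash
python3 - <<'E'
from h import *
go(.5363,.1869,.120,25.7)
E
```

```text
t 3.12 yaw 25.4 pos [0.505  0.1703 0.2559] F [ 0.4 -0.3  0.2] w 0.503
 shift [ 1.18 -0.05  4.53] turn [ 0.   -0.   -0.05]
```

Request:
jog_arm(increments=[[[0.6,-0.05,0.3,0,0,-0.05,0],[0.58,0,0.6,0,0,0,0],[0,0,0.8,0,0,0,0],[0,0,0.7,0,0,0,0],[0,0,0.6,0,0,0,0]]])

```text
time: 3.53
tool_pos: [0.5361, 0.1872, 0.1645]
tcp_rot: [3.063, 0.7, -0.001]
wrist_force: [0.6, -0.3, -1.8]
width: 0.499
grip_force: 0.0
```

Request:
jog_arm(increments=[[[0,0,0.5,0,0,0,0],[0,0,0.5,0,0,0,0],[0,0,0.35,0,0,0,0],[0,0,0.18,0,0,0,0],[0,0,0,0,0,0,0]]])

```text
time: 3.95
tool_pos: [0.5354, 0.1872, 0.1186]
tcp_rot: [3.062, 0.702, -0.004]
wrist_force: [-0.8, -0.3, -0.8]
width: 0.504
grip_force: 0.0
```

Request:
jog_arm(increments=[[[0,0,0,0,0,0,-1],[0,0,0,0,0,0,-1],[0,0,0,0,0,0,-1],[0,0,0,0,0,0,-1],[0,0,0,0,0,0,-1]]], force=50)

```text
time: 4.37
tool_pos: [0.5368, 0.188, 0.121]
tcp_rot: [-3.062, -0.703, -0.003]
wrist_force: [-0.1, -0.2, 0.7]
width: 0.273
grip_force: 49.6
```

```bash
python3 - <<'E'
from h import *
go(.5363,.1869,.120,25.7);print(read_state()['grip_force'])
E
```

```text
t 4.37 yaw 25.87 pos [0.5368 0.188  0.121 ] F [-0.1 -0.2  0.7] w 0.273
 shift [-0.03  0.02  0.03] turn [ 0.   -0.02  0.03]
49.57845211029053
```

Request:
jog_arm(increments=[[[0,0,-0.3,0,0,0,-1],[0,0,-0.6,0,0,0,-1],[0,0,-0.7,0,0,0,-1],[0,0,-0.7,0,0,0,-1],[0,0,-0.7,0,0,0,-1]]])

```text
time: 4.78
tool_pos: [0.5358, 0.1877, 0.2112]
tcp_rot: [3.062, 0.703, -0.001]
wrist_force: [-1.1, 1.0, -0.7]
width: 0.274
grip_force: 49.9
```

Request:
jog_arm(increments=[[[0,0,0,0,0,-0.9,-1],[0,0,0,0,0,-0.9,-1],[0,0,0,0,0,-0.9,-1],[0,0,0,0,0,-0.9,-1],[0,0,0,0,0,-0.9,-1]]])

```text
time: 5.2
tool_pos: [0.5359, 0.1878, 0.2106]
tcp_rot: [-2.81, -1.405, -0.0]
wrist_force: [0.2, -0.3, -1.2]
width: 0.273
grip_force: 50.0
```

```bash
python3 - <<'E'
from h import *
go(.5188,-.0625,.205,53.2);print(read_state()['grip_force'])
E
```

```text
t 5.2 yaw 53.14 pos [0.5359 0.1878 0.2106] F [ 0.2 -0.3 -1.2] w 0.273
 shift [-7.02  4.55  0.19] turn [ 0.   -0.   -0.01]
50.00510394573212
```

Request:
jog_arm(increments=[[[-0.9,0.35,0,0,0,0,-1],[-0.9,0.35,0,0,0,0,-1],[-0.9,0.35,0,0,0,0,-1],[-0.9,0.35,0,0,0,0,-1],[-0.9,0.35,0,0,0,0,-1]]])

```text
time: 5.62
tool_pos: [0.4958, 0.0475, 0.2105]
tcp_rot: [2.813, 1.4, 0.0]
wrist_force: [0.8, 0.1, -1.8]
width: 0.278
grip_force: 50.0
```

Request:
jog_arm(increments=[[[-0.9,0.35,0,0,0,0,-1],[-0.9,0.35,0,0,0,0,-1],[-0.7,0.15,0,0,0,0,-1],[0,0,0,0,0,0,-1],[0,0,0,0,0,0,-1]]])

```text
time: 6.03
tool_pos: [0.4711, -0.0275, 0.2104]
tcp_rot: [-2.815, -1.395, -0.001]
wrist_force: [-0.3, -0.5, -0.4]
width: 0.273
grip_force: 50.0
```

```bash
python3 - <<'E'
from h import *
go(.5188,-.0625,.205,53.2)
s,im,d,p=grab('wrist');P=cloud(s,d,p);np.savez('w3.npz',P=P,d=d,im=im);cv2.imwrite('pics/w3.png',im)
port('w3.npz')
# held elbow top in tool frame
R=Ro.from_rotvec(s['tcp_rot']).as_matrix();T=(P.reshape(-1,3)-s['tool_pos'])@R
k=(abs(T[:,0])<.02)&(abs(T[:,1])<.0115)&(T[:,2]>.02)&(T[:,2]<.06);U=T[k];h=np.median(U[U[:,2]<np.percentile(U[:,2],50)][:,2]);U=U[abs(U[:,2]-h)<.003]
print(h,len(U),U.min(0),U.max(0),cv2.minAreaRect((U[:,:2]*1e3).astype(np.float32)))
E
```

```text
t 6.03 yaw 52.73 pos [ 0.4711 -0.0275  0.2104] F [-0.3 -0.5 -0.4] w 0.273
 shift [0.03 1.97 0.18] turn [ 0.   -0.   -0.08]
circ 0.0465 1548 518.5 -62.0 26.0 z 0.0496
circ 0.0522 660 518.4 -62.6 20.8 z 0.0533
rib 871 133.8 0.06835382980644479 0.04241595028416441
plate ((518.5110473632812, -61.11548614501953), (100.27215576171875, 149.2683563232422), 52.28184127807617)
0.03823984494792612 2537 [-0.01325118 -0.01149014  0.03525646] [0.01163545 0.01148975 0.0412342 ] ((-0.8328208923339844, -0.0027008056640625), (24.854467391967773, 22.969465255737305), 0.21229618787765503)
```

View pics/w3.png

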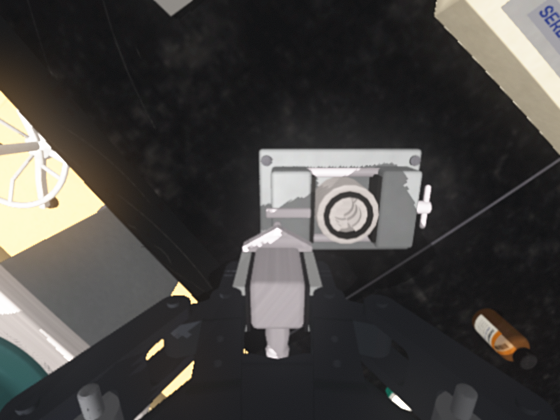

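The wrist view shows the elbow held at (277,290) and the port at (347,215), with a clear gap between them. I'll check the tilt of the held elbow, then move over the port.

```bash
python3 - <<'E'
from h import *
P=np.load('w3.npz')['P'].reshape(-1,3);s=read_state();R=Ro.from_rotvec(s['tcp_rot']).as_matrix();T=(P-s['tool_pos'])@R
U=T[(abs(T[:,0])<.0115)&(abs(T[:,1])<.010)&(abs(T[:,2]-.038)<.004)]
print(np.linalg.lstsq(np.c_[U[:,:2],np.ones(len(U))],U[:,2],rcond=None)[0])
go(.519,-.0619,.19,53.2)
E
```

```text
[ 0.05811412 -0.00521055  0.03864864]
t 6.08 yaw 52.8 pos [ 0.4716 -0.0268  0.2105] F [ 0.1 -0.5 -1.1] w 0.275
 shift [0.02 1.97 0.68] turn [ 0.   -0.01 -0.07]
```

```bash
python3 - <<'E'
from h import *
P=np.load('w3.npz')['P'].reshape(-1,3);s=read_state();R=Ro.from_rotvec(s['tcp_rot']).as_matrix();T=(P-s['tool_pos'])@R
U=T[(abs(T[:,0])<.014)&(abs(T[:,1])<.008)&(T[:,2]>.03)&(T[:,2]<.075)]
for a in np.arange(-.013,.0131,.002):
    m=U[abs(U[:,0]-a)<.001]; print(round(a,3),len(m),np.percentile(m[:,2],[5,50,95]).round(4) if len(m) else '')
E
```

```text
-0.013 53 [0.0384 0.0391 0.04  ]
-0.011 107 [0.0377 0.0384 0.0392]
-0.009 142 [0.0374 0.0382 0.0394]
-0.007 145 [0.0376 0.0384 0.0392]
-0.005 140 [0.0375 0.0385 0.0392]
-0.003 146 [0.0375 0.0384 0.0392]
-0.001 143 [0.0374 0.0384 0.0392]
0.001 159 [0.0376 0.0384 0.0392]
0.003 147 [0.0375 0.0384 0.0394]
0.005 158 [0.0375 0.0384 0.0392]
0.007 172 [0.0376 0.0384 0.0396]
0.009 777 [0.0385 0.0487 0.072 ]
0.011 600 [0.0413 0.054  0.0719]
0.013 0
```

```bash
python3 - <<'E'
from h import *
P=np.load('w3.npz')['P'].reshape(-1,3);s=read_state();R=Ro.from_rotvec(s['tcp_rot']).as_matrix();T=(P-s['tool_pos'])@R
for z in(.044,.05,.056,.062,.068):
    U=T[(abs(T[:,0])<.018)&(abs(T[:,1])<.008)&(abs(T[:,2]-z)<.003)];print(z,len(U),np.median(U[:,0]).round(4))
U=T[(T[:,0]<-.005)&(T[:,0]>-.02)&(abs(T[:,1])<.008)&(abs(T[:,2]-.0385)<.003)];print(np.sort(U[:,0])[[0,5,20]])
go(.519,-.0619,.19,53.2)
E
```

```text
0.044 275 0.01
0.05 223 0.01
0.056 207 0.01
0.062 169 0.01
0.068 164 0.01
[-0.01405181 -0.0133716  -0.01278636]
t 6.08 yaw 52.8 pos [ 0.4716 -0.0268  0.2105] F [ 0.1 -0.5 -1.1] w 0.275
 shift [0.02 1.97 0.68] turn [ 0.   -0.01 -0.07]
```

```bash
python3 - <<'E'
from h import *
P=np.load('w3.npz')['P'].reshape(-1,3);s=read_state();R=Ro.from_rotvec(s['tcp_rot']).as_matrix();T=(P-s['tool_pos'])@R
U=T[(abs(T[:,0])<.008)&(abs(T[:,1])<.02)&(abs(T[:,2]-.0385)<.002)];print(np.percentile(U[:,1],[.5,2,98,99.5]))
go(.5196,-.0609,.19,53.2)
E
```

```text
[-0.0108374  -0.01059043  0.01220565  0.01236063]
t 6.08 yaw 52.8 pos [ 0.4716 -0.0268  0.2105] F [ 0.1 -0.5 -1.1] w 0.275
 shift [0.06 1.96 0.68] turn [ 0.   -0.01 -0.07]
```

Request:
jog_arm(increments=[[[0.03,0.5,0,0,0,-0.07,-1],[0.03,0.6,0,0,0,0,-1],[0,0.6,0.3,0,0,0,-1],[0,0.24,0.38,0,0,0,-1],[0,0,0,0,0,0,-1]]])

```text
time: 6.5
tool_pos: [0.5193, -0.0597, 0.1874]
tcp_rot: [-2.806, -1.409, 0.004]
wrist_force: [-0.8, 0.4, -0.8]
width: 0.275
grip_force: 50.0
```

Request:
jog_arm(increments=[[[0,0,0,0,0,0,-1],[0,0,0.3,0,0,0,-1],[0,0,0.3,0,0,0,-1],[0,0,0,0,0,0,-1],[0,0,0,0,0,0,-1]]])

```text
time: 6.92
tool_pos: [0.5181, -0.0597, 0.1705]
tcp_rot: [-2.806, -1.409, 0.003]
wrist_force: [-0.1, -0.2, -0.4]
width: 0.272
grip_force: 50.0
```

```bash
python3 - <<'E'
from h import *
go(.5192,-.0605,.163,53.2)
E
```

```text
t 6.92 yaw 53.32 pos [ 0.5181 -0.0597  0.1705] F [-0.1 -0.2 -0.4] w 0.272
 shift [0.   0.05 0.25] turn [-0.02  0.01  0.02]
```

Request:
jog_arm(increments=[[[0,0.03,0,0,0,0,-1],[0,0,0.2,0,0,0,-1],[0,0,0.15,0,0,0,-1],[0,0,0,0,0,0,-1],[0,0,0,0,0,0,-1]]])

```text
time: 7.33
tool_pos: [0.5209, -0.0609, 0.1626]
tcp_rot: [2.807, 1.408, 0.002]
wrist_force: [-1.3, 0.7, 6.8]
width: 0.272
grip_force: 51.2
```

```bash
python3 - <<'E'
from h import *
go(.5190,-.0605,.1435,53.2)
E
```

```text
t 7.33 yaw 53.29 pos [ 0.5209 -0.0609  0.1626] F [-1.3  0.7  6.8] w 0.272
 shift [-0.03 -0.06  0.64] turn [ 0.01 -0.01  0.01]
```

Request:
jog_arm(increments=[[[0,0,-0.08,0,0,0,-1],[-0.03,-0.05,0,0,0,0,-1],[0,0,0.06,0,0,0,-1],[0,0,0.06,0,0,0,-1],[0,0,0.06,0,0,0,-1]]])

```text
time: 7.75
tool_pos: [0.518, -0.0605, 0.1575]
tcp_rot: [-2.808, -1.409, 0.001]
wrist_force: [-0.1, -0.3, -1.1]
width: 0.276
grip_force: 50.1
```

```bash
python3 - <<'E'
from h import *
go(.5190,-.0605,.1435,53.2)
for i in range(4):
    viewer.read_camera('wrist');s=read_state();print(s['tool_pos'].round(4),s['wrist_force'].round(1),s['torque'].round(2))
E
```

```text
t 7.75 yaw 53.29 pos [ 0.518  -0.0605  0.1575] F [-0.1 -0.3 -1.1] w 0.276
 shift [0.02 0.03 0.47] turn [-0.    0.    0.01]
[ 0.5179 -0.0605  0.1572] [ 1.3  0.3 -0.9] [-0.01 -0.19 -0.03]
[ 0.518  -0.0605  0.1574] [-0.6 -0.7 -1.1] [-0.01 -0.03  0.05]
[ 0.518  -0.0605  0.1575] [ 0.3  0.4 -1.4] [-0.   -0.06  0.  ]
[ 0.518  -0.0605  0.1577] [-0.4 -0.2 -1.5] [-0.04  0.02 -0.01]
```

It is in the bore with no contact force. I'll continue down.

Request:
jog_arm(increments=[[[0,0,0.1,0,0,0,-1],[0,0,0.1,0,0,0,-1],[0,0,0.1,0,0,0,-1],[0,0,0.1,0,0,0,-1],[0,0,0,0,0,0,-1]]])

```text
time: 8.37
tool_pos: [0.518, -0.0605, 0.1453]
tcp_rot: [-2.808, -1.409, 0.001]
wrist_force: [0.4, -0.9, -1.9]
width: 0.271
grip_force: 50.0
```

```bash
python3 - <<'E'
from h import *
go(.5180,-.0605,.1435,53.2)
E
```

```text
t 8.37 yaw 53.3 pos [ 0.518  -0.0605  0.1453] F [ 0.4 -0.9 -1.9] w 0.271
 shift [ 0.   -0.    0.06] turn [-0.01  0.    0.02]
```

Request:
jog_arm(increments=[[[0,0,0.04,0,0,0,-1],[0,0,0.02,0,0,0,-1],[0,0,0,0,0,0,-0.2],[0,0,0,0,0,0,0],[0,0,0,0,0,0,0]]])

```text
time: 8.78
tool_pos: [0.5185, -0.0606, 0.1446]
tcp_rot: [2.808, 1.409, 0.001]
wrist_force: [-0.7, -0.1, -0.3]
width: 0.5
grip_force: 0.0
```

Request:
jog_arm(increments=[[[0,0,0,0,0,0,0],[0,0,-0.4,0,0,0,0],[0,0,-0.7,0,0,0,0],[0,0,-0.9,0,0,0,0],[0,0,-1,0,0,0,0]]])

```text
time: 9.2
tool_pos: [0.5173, -0.0604, 0.235]
tcp_rot: [-2.807, -1.408, 0.003]
wrist_force: [1.1, 0.4, -0.3]
width: 0.499
grip_force: 0.0
```

Request:
jog_arm(increments=[[[0,0,-0.8,0,0,0,-1],[-0.5,0.5,0,0,0,0,-1],[-0.5,0.5,0,0,0,0,-1],[-0.5,0.5,0,0,0,0,-1],[0,0,0,0,0,0,-1]]])

```text
time: 9.62
tool_pos: [0.5283, -0.1263, 0.2601]
tcp_rot: [2.806, 1.405, 0.002]
wrist_force: [0.7, -0.3, 1.3]
width: 0.002
grip_force: 0.0
```

```bash
cat >> h.py <<'E'
def elbow(n,save=None):
    s,im,d,p=grab(n);P=cloud(s,d,p);
    if save: np.savez(save+'.npz',P=P,im=im,d=d);cv2.imwrite(f'pics/{save}.png',im)
    c=np.array([.5185,-.0623]);Q=P.reshape(-1,3);r=np.hypot(*(Q[:,:2]-c).T);Q=Q[r<.08];r=r[r<.08]
    if n=='wrist':
        T=(Q-s['tool_pos'])@Ro.from_rotvec(s['tcp_rot']).as_matrix();m=~((abs(T[:,0])<.025)&(T[:,2]<.078));Q=Q[m];r=r[m]
    B=Q[(r<.02)&(Q[:,2]>.096)];A=Q[(r>.025)&(r<.07)&(Q[:,2]>.084)&(Q[:,2]<.1)]
    print('body',len(B),(B.mean(0).round(4),cv2.minAreaRect((B[:,:2]*1e3).astype(np.float32))) if len(B)>4 else '')
    if len(B)>30: print(' tilt',np.linalg.lstsq(np.c_[B[:,:2]-B[:,:2].mean(0),np.ones(len(B))],B[:,2],rcond=None)[0][:2].round(3))
    if len(A): v=A[:,:2].mean(0)-c;print('arm',len(A),'deg',np.degrees(np.arctan2(v[1],v[0])).round(1),'mean',A.mean(0).round(4),'ztop',np.percentile(A[:,2],95).round(4))
E
python3 - <<'E'
from h import *
go(.5180,-.0605,.1435,53.2)
elbow('wrist','w4');elbow('top')
E
```

```text
t 9.62 yaw 53.19 pos [ 0.5283 -0.1263  0.2601] F [ 0.7 -0.3  1.3] w 0.002
 shift [ 1.55 -1.6   3.88] turn [ 0.03  0.   -0.  ]
body 970 (array([ 0.5179, -0.0621,  0.1026]), ((516.1597290039062, -62.83268356323242), (25.917491912841797, 24.64474105834961), 51.76968765258789))
 tilt [-0.026  0.015]
arm 598 deg -128.1 mean [ 0.4909 -0.0975  0.0908] ztop 0.0928
body 358 (array([ 0.5186, -0.0661,  0.4787]), ((516.9144897460938, -65.75076293945312), (32.305171966552734, 38.6390495300293), 63.429264068603516))
 tilt [ 2.024 -6.444]
arm 17 deg -130.7 mean [ 0.4979 -0.0863  0.0905] ztop 0.0951
```

View pics/w4.png

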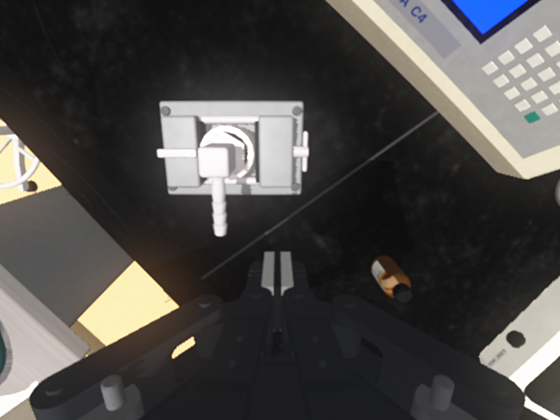

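The elbow stands in the port with its body at (215,160) and its arm toward (220,235), in the entry direction, foot about 21 to 22 mm down. The closed fingers can now go down behind the arm, on the counter-clockwise side.

```bash
python3 - <<'E'
from h import *
go(.5157,-.1227,.145,53.2);print(read_state()['q'].round(2))
E
```

```text
t 9.72 yaw 53.2 pos [ 0.5275 -0.1239  0.2591] F [-0.2 -0.2  0. ] w 0.001
 shift [-0.2  -0.34  3.8 ] turn [ 0.   -0.01 -0.  ]
[-0.28  0.05  1.94  0.    1.16  0.37]
```

Request:
jog_arm(increments=[[[-0.2,-0.34,0,0,0,0,-1],[0,0,0.8,0,0,0,-1],[0,0,0.9,0,0,0,-1],[0,0,0.9,0,0,0,-1],[0,0,0.7,0,0,0,-1]]])

```text
time: 10.13
tool_pos: [0.5138, -0.1208, 0.1576]
tcp_rot: [-2.806, -1.41, 0.002]
wrist_force: [-0.2, 0.5, 0.2]
width: -0.001
grip_force: 0.0
```

Request:
jog_arm(increments=[[[0,0,0.5,0,0,0,-1],[0,0,0,0,0,0,-1],[0,-0.1,0,0,0,0,-1],[0,-0.1,0,0,0,0,-1],[0,0,0,0,0,0,-1]]])

```text
time: 10.55
tool_pos: [0.5111, -0.1182, 0.1458]
tcp_rot: [2.806, 1.409, 0.002]
wrist_force: [0.3, -0.2, -0.1]
width: -0.002
grip_force: 0.0
```

```bash
cat >> h.py <<'E'
def pol():
    s=read_state();R=Ro.from_rotvec(s['tcp_rot']).as_matrix();yaw=np.degrees(np.arctan2(R[1,0],R[0,0]))
    v=R.T@(np.array(s['tool_pos'])-[.5185,-.0623,0]);f=R.T@s['wrist_force']
    print('t',round(s['time'],2),'yaw',yaw.round(1),'past entry',(53.2-yaw).round(1),'tool xy rel port mm',(v[:2]*1e3).round(1),'z',s['tool_pos'][2].round(4),'F tool',f.round(1))
E
python3 - <<'E'
from h import *
pol()
E
```

```text
t 10.55 yaw 53.3 past entry -0.1 tool xy rel port mm [-49.1  27.7] z 0.1458 F tool [0.  0.4 0.1]
```

Request:
jog_arm(increments=[[[0,-0.1,0,0,0,0,-1],[0,-0.1,0,0,0,0,-1],[0,-0.05,0,0,0,0,-1],[0,0,0,0,0,0,-1],[0,0,0,0,0,0,-1]]])

```text
time: 10.97
tool_pos: [0.5048, -0.1141, 0.1445]
tcp_rot: [2.808, 1.409, 0.001]
wrist_force: [-0.3, 0.2, -0.5]
width: 0.001
grip_force: 0.0
```

```bash
python3 - <<'E'
from h import *
pol();elbow('wrist')
E
```

```text
t 10.97 yaw 53.3 past entry -0.1 tool xy rel port mm [-49.7  20.1] z 0.1445 F tool [ 0.  -0.3  0.5]
body 3589 (array([ 0.518 , -0.0615,  0.1026]), ((516.1832275390625, -62.457122802734375), (26.104656219482422, 24.372314453125), 50.42490768432617))
 tilt [-0.035 -0.011]
arm 4 deg -140.5 mean [ 0.499  -0.0783  0.0907] ztop 0.0918
```

Request:
jog_arm(increments=[[[-0.06,-0.18,0,0,0,1,-1],[-0.06,-0.18,0,0,0,1,-1],[-0.06,-0.18,0,0,0,1,-1],[-0.06,-0.18,0,0,0,1,-1],[-0.06,-0.18,0,0,0,1,-1]]])

```text
time: 11.43
tool_pos: [0.4804, -0.1, 0.1442]
tcp_rot: [3.079, 0.626, -0.0]
wrist_force: [0.1, -1.0, -0.2]
width: 0.006
grip_force: 0.1
```

```bash
python3 - <<'E'
from h import *
pol();elbow('wrist');
E
```

```text
t 11.43 yaw 23.0 past entry 30.2 tool xy rel port mm [-49.8  19.9] z 0.1442 F tool [-0.3  1.   0.2]
body 3494 (array([ 0.5178, -0.0587,  0.1012]), ((516.4662475585938, -58.632930755615234), (24.5194034576416, 24.437210083007812), 28.209087371826172))
 tilt [-0.019 -0.038]
arm 10 deg -167.6 mean [ 0.4941 -0.0677  0.0895] ztop 0.0913
```

Request:
jog_arm(increments=[[[-0.06,-0.18,0,0,0,1,-1],[-0.06,-0.18,0,0,0,1,-1],[-0.06,-0.18,0,0,0,1,-1],[-0.06,-0.18,0,0,0,1,-1],[-0.06,-0.18,0,0,0,1,-1]]])

```text
time: 11.9
tool_pos: [0.4667, -0.0756, 0.1443]
tcp_rot: [3.136, -0.188, 0.0]
wrist_force: [-0.2, -0.1, -0.6]
width: -0.002
grip_force: 0.2
```

```bash
python3 - <<'E'
from h import *
pol();elbow('wrist');
E
```

```text
t 11.9 yaw -6.9 past entry 60.1 tool xy rel port mm [-49.8  19.4] z 0.1443 F tool [-0.2  0.2  0.6]
body 3342 (array([ 0.519 , -0.0636,  0.1   ]), ((518.1439819335938, -62.90571975708008), (23.836320877075195, 24.196956634521484), 82.14652252197266))
 tilt [-0.023  0.014]
arm 7 deg -174.1 mean [ 0.4934 -0.0649  0.0871] ztop 0.0893
```

Request:
jog_arm(increments=[[[-0.06,-0.18,0,0,0,1,-1],[-0.06,-0.18,0,0,0,1,-1],[-0.06,-0.18,0,0,0,1,-1],[0,0,0,0,0,0,-1],[0,0,0,0,0,0,-1]]])

```text
time: 12.37
tool_pos: [0.4648, -0.0588, 0.1441]
tcp_rot: [3.071, -0.663, -0.001]
wrist_force: [-0.8, -1.4, -1.1]
width: -0.0
grip_force: 0.5
```

```bash
python3 - <<'E'
from h import *
pol();elbow('wrist');
E
```

```text
t 12.37 yaw -24.4 past entry 77.6 tool xy rel port mm [-50.5  19. ] z 0.1441 F tool [-0.1  1.6  1.1]
body 3316 (array([ 0.5186, -0.062 ,  0.0996]), ((518.2130126953125, -61.214874267578125), (23.97153663635254, 24.014324188232422), 64.94139862060547))
 tilt [-0.019  0.013]
arm 36 deg 156.9 mean [ 0.4954 -0.0524  0.0883] ztop 0.0902
```

Request:
jog_arm(increments=[[[-0.06,-0.18,0,0,0,1,-1],[-0.06,-0.18,0,0,0,1,-1],[0,0,0,0,0,0,-1],[0,0,0,0,0,0,-1],[0,0,0,0,0,0,-1]]])

```text
time: 12.83
tool_pos: [0.4663, -0.0478, 0.1439]
tcp_rot: [2.983, -0.985, -0.002]
wrist_force: [-2.1, -3.0, -1.8]
width: -0.0
grip_force: 1.8
```

```bash
python3 - <<'E'
from h import *
pol();elbow('wrist','w5');print(read_state()['q'].round(2))
E
```

```text
t 12.83 yaw -36.5 past entry 89.7 tool xy rel port mm [-50.7  19.6] z 0.1439 F tool [0.1 3.7 1.8]
body 3282 (array([ 0.5187, -0.0619,  0.0991]), ((518.2677612304688, -61.23939895629883), (24.177289962768555, 24.12151336669922), 55.05805206298828))
 tilt [-0.013  0.011]
arm 41 deg 144.4 mean [ 0.498  -0.0476  0.0882] ztop 0.0898
[-0.15  0.04  2.19 -0.    0.92  2.05]
```

View pics/w5.png

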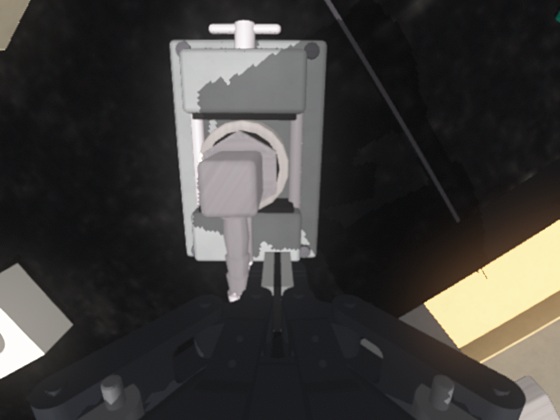

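The view shows the arm, from (235,215) to (235,295), almost above the rib but about 2° short, with the flange down on the washer. One small push more.

Request:
jog_arm(increments=[[[-0.02,-0.07,0,0,0,0.4,-1],[-0.02,-0.07,0,0,0,0.4,-1],[0,0,0,0,0,0,-1],[0,0,0,0,0,0,-1],[0,0,0,0,0,0,-1]]])

```text
time: 13.3
tool_pos: [0.4674, -0.0439, 0.1438]
tcp_rot: [2.937, -1.11, -0.003]
wrist_force: [-2.7, -5.0, -1.5]
width: -0.002
grip_force: 2.9
```

```bash
python3 - <<'E'
from h import *
pol();elbow('wrist')
E
```

```text
t 13.3 yaw -41.4 past entry 94.6 tool xy rel port mm [-50.6  20.2] z 0.1438 F tool [1.3 5.5 1.5]
body 3301 (array([ 0.5189, -0.0615,  0.099 ]), ((518.5862426757812, -60.545631408691406), (23.883970260620117, 24.258020401000977), 49.08238220214844))
 tilt [-0.018  0.008]
arm 39 deg 139.7 mean [ 0.4993 -0.046   0.0881] ztop 0.0896
```

Request:
jog_arm(increments=[[[0,0.2,0,0,0,0,-1],[0,0.4,0,0,0,0,-1],[0,0,-0.6,0,0,0,-1],[0,0,-0.9,0,0,0,-1],[0,0,-0.9,0,0,0,-1]]])

```text
time: 13.77
tool_pos: [0.4553, -0.0571, 0.2165]
tcp_rot: [-2.937, 1.113, 0.003]
wrist_force: [1.1, 0.5, -0.3]
width: -0.001
grip_force: 0.0
```

Request:
jog_arm(increments=[[[-0.4,0.4,-0.9,0,0,0,-1],[-0.3,0.5,-0.3,0,0,0,-1],[0,0,0,0,0,0,-1],[0,0,0,0,0,0,-1],[0,0,0,0,0,0,-1]]])

```text
time: 14.18
tool_pos: [0.4227, -0.0632, 0.2519]
tcp_rot: [-2.937, 1.113, -0.001]
wrist_force: [-0.9, 0.6, -0.4]
width: -0.002
grip_force: 0.0
```

```bash
python3 - <<'E'
from h import *
pol();elbow('wrist','w6')
P=np.load('w6.npz')['P'].reshape(-1,3);c=np.array([.5185,-.0623]);r=np.hypot(*(P[:,:2]-c).T)
A=P[(r>.022)&(r<.07)&(P[:,2]>.08)&(P[:,2]<.096)];print(len(A),cv2.minAreaRect((A[:,:2]*1e3).astype(np.float32)))
L=P[(r<.11)&(P[:,2]>.006)&(P[:,2]<.014)];print(cv2.minAreaRect((L[:,:2]*1e3).astype(np.float32)))
F=P[(r>.0205)&(r<.026)&(P[:,2]>.046)&(P[:,2]<.052)];print('face z',np.median(F[:,2]))
B=P[(r<.02)&(P[:,2]>.096)];print('top z',np.median(B[:,2]))
E
```

```text
t 14.18 yaw -41.5 past entry 94.7 tool xy rel port mm [-71.1  64. ] z 0.2519 F tool [-1.1  0.1  0.4]
body 1021 (array([ 0.5176, -0.062 ,  0.0989]), ((517.826171875, -61.462196350097656), (24.3508358001709, 23.599050521850586), 50.668609619140625))
 tilt [0.012 0.01 ]
arm 669 deg 142.3 mean [ 0.483  -0.0348  0.0876] ztop 0.0895
761 ((483.9631042480469, -34.55778503417969), (12.309754371643066, 45.492061614990234), 50.43260955810547)
((518.51123046875, -62.119781494140625), (100.99797058105469, 150.54644775390625), 53.029239654541016)
face z 0.04954029462713358
top z 0.09897941805068647
```

View pics/w6.png

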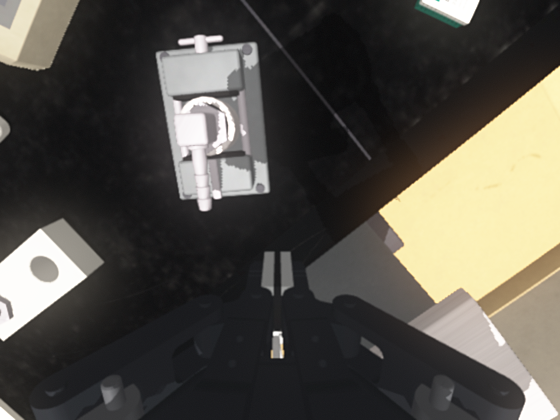

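The arm, from (195,150) to (205,205), lies over the rib and about 2.6° past it. The foot is about 25.6 mm below the face, upright, and the robot is clear, so I'm handing in.

```bash
python3 -c "
from h import *
print(bot.finish_job())"
```

```text
the job is handed in; nothing more can be done
None
```

The elbow is screwed down in the port, with its arm measured about 2.6° past the rib (limit 11°) and its foot about 25.6 mm below the face. I handed the job in at about 14 s with the robot clear; no verdict came back, and the 8 N seating force could not be measured.

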